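# Close up the jar row and set the stop collar

## Robot

A 6-joint arm with a two-finger parallel gripper is mounted at the origin on the work surface. World frame = base frame: x ahead of the robot, y to its left, z up, the work surface at z = 0. Lengths are in m, angles in rad, forces in N, time in s.
With the tool pointing down it reaches from about 0.15 to 0.775 m from the base axis. Payload 6.1 kg.
Tool frame: the origin (TCP) lies at the very end of the fingers, on their centre line; the grasp point (between the pads) lies arm.hold_point_z behind it (arm.hold_point_z is the distance from the TCP to the grasp point, in m); z points along the fingers, y is the line along which they close (so a half turn about z gives the same grasp; the last joint's range is limited). The gripper opens to 85 mm and grips with 20 to 120 N. Pads are 22 mm wide; open, the fingers measure 114 mm over their backs; the gripper's body (76 mm by 85 mm) begins 54 mm behind the grasp point. The pads swing forward as they close: fully open they stand 13 mm farther back than shut.
Start: joints at [1.305, 0.126, -0.04, 1.405, 0, 1.571], TCP at [0.138, 0.507, 0.203] pointing down, gripper open.
Joint ranges: [-2.72, 2.72], [-0.95, 1.95], [-1.27, 1.35], [-1.78, 2.02], [-1.46, 1.47], [-3.14, 3.14]. Speed limits (rad/s): [2.39, 2.39, 3.01, 3.14, 3.14, 3.14].

## Interface

Orientations are given as a unit quaternion [x, y, z, w].
In Python, from rig import readout, camera, camera_params, arm gives the robot as it stands. The module is installed in compiled form; this text tells all that it offers.
- The arm moves only by the tool apply_moves, never from a script. Its argument "rows" is one flat list of numbers, 7 for each row, row after row: the shift along the tool's x, y, z normalised to -1 to 1, where 1 is 0.3 m, then the turn, a rotation vector about the tool's x, y, z normalised to -1 to 1, where 1 is 360 degrees, then the opening, from -1 (shut) to 1 (fully open). In form: [tx, ty, tz, wx, wy, wz, gripper, tx, ty, tz, wx, wy, wz, gripper, ...]. A call has 1 to 12 rows; each row is the pose to reach, as a shift and turn from the pose commanded when the call began, along the tool's axes at that moment, turning the shorter way round; what a row does not reach only later rows make up. A row lasts 1/12 s, in which the tool goes at most 41.7 mm and 7.16 degrees, less where a joint would pass 70% of its speed; a pose out of reach is approached as far as the arm can. A call with a number of a shift or a turn outside -1 to 1 is refused whole. A call with a gripper value outside its range is refused whole. The fingers move at their own pace and stop on an object; "force" is the grip in N (left out, the last holds). Time passes only in rows, so rows that repeat a pose let the fingers close. It gives the time, the measured TCP pose, the force, the opening and the grip force at its end, in the units of the state.
- readout.read_state(): the state, without advancing time (a new reading comes with each control period).
- camera(name): name is "side" or "top" or "wrist"; returns the picture (480x640x3 uint8, blue, green, red); there is no depth.
- camera_params(name): a dict with "camera_matrix" (3x3 intrinsics, pixels), "camera_from_world" (4x4, takes a point from world to camera coordinates). Camera axes: x right, y down, z forward; pixel columns grow to the right and rows downward; lengths in m; the calibration is good to about 2 mm. A picture is of the moment at which its call begins: read the wrist's pose just before it. camera_params takes no time and is no camera call; for the wrist camera it gives the pose at the moment of the call.
- arm.close_job(): hands the job in; it is judged then, once.
The state is a dict: "t": time; "joint_positions": joint angles; "dq": joint speeds; "joint_efforts": joint torques, N m; "eef_pos": TCP position; "tcp_rot": TCP orientation; "ft_force": force on the tool from outside, world axes, zero at the start; "ft_torque": the same for the moment, N m; "gripper_width": finger opening in m; "grasp_force": force on a finger pad.
Only numpy, scipy, OpenCV 4.12 (cv2) and the standard library are available. Lean on these libraries where they do the work, as an engineer would, in place of code of your own. Each camera call takes 0.05 s, during which the arm holds its last target. There are 200 camera calls.

## Task

The two empty jars in the rack stand loose with gaps. Loosen the thumb set screw of the stop collar fully, without shifting the collar meanwhile, then slide the collar along its rail until its sprung buffer holds the jars together against the end stop with a light push of about 7 newtons (they are glass: never more than 15), and tighten the screw fully again so that the push stays on when you let go. Keep the jars standing and leave everything else on the shelf where it is.

Things in the scene. Friction and masses are not known exactly. Their poses are not given: they have to be found in the camera images.
- rack: a fixed wooden jar rack: board 100 (x) x 430 (y) x 8 mm, origin at the centre of its underside, y along the rail. 14 mm high strips on the board leave a 66 mm wide channel along y for the jars. A 19 mm square steel rail, notched across its top every 4 mm, runs along y over the channel's middle, its centre 112 mm above the origin, between end posts at y = -203 and +203 mm, 126 mm high
- end_post (a point): foot of the rack's +y end post, on top of the board (y = +195 mm in the rack). From this post a rubber-tipped end stop points towards -y into the channel, 50 mm above the shelf; its face lies somewhere between y = +138 and +164 mm in the rack, differing from start to start and not tracked. Jars pushed towards +y end there
- collar: steel stop collar on the rail, 38 mm diameter, 24 mm long; origin on the rail's centre line at its middle, axes as the rack's. Slides along rack y from -150 to +60 mm: loose, against about 2 N of drag; with the screw tight it is locked in the rail's notches (collar y at multiples of 4 mm; tightening draws it up to 2 mm to the nearest)
- buffer_face (a point): centre of the face, looking to +y, of the sprung rubber buffer (42 x 36 mm) on the paddle that hangs from the collar into the channel: 25 mm to +y of the collar's origin and 59 mm below it. Marked where the unloaded face is; the buffer yields about 1 mm per 1.5 N and bottoms after 9 mm, then it is rigid
- screw_head (a point): centre of the collar's winged thumb set screw: an upright steel plate 36 mm long, 9 mm thick, 24 mm high, on a vertical 8 mm shank, 158 mm above the shelf when tight, rising 2.8 mm per rad loosened; 15 mm or more free below it. At screw value s the plate's length points at (0.85 - s) rad from the rack's x axis, counter-clockwise from above. Grip across its thickness, from above
- screw (a joint): how far the thumb set screw is screwed in, rad: 1.45 = fully tight (stop), 0 = fully loose (stop). Loosen counter-clockwise seen from above (the value falls), tighten clockwise. It takes 0.1 to 0.3 N m. Above about 0.65 it still catches in the rail's notches, below 0.6 the collar is free
- jar_near: empty glass jar with a steel cap standing in the channel, the one next to the collar: 60 mm diameter, 85 mm high, about 0.12 kg, origin at the centre of its underside, 8 mm above the shelf
- jar_far: a second jar just like it in the channel, on the end-stop side of the first
- cup: a glass cup, 68 mm across, 85 mm high, standing (bystander)
- tongs: steel tongs lying flat, about 190 x 35 x 6 mm (bystander)
- pusher: a wooden pusher (masher), 52 mm across, 120 mm high, standing (bystander)
- redlid: a red plastic jar lid lying flat, 82 mm across, 14 mm high (bystander)
- saltbowl: a small filled ceramic salt pot with sloping sides, 90 mm across, 45 mm high (bystander)
- sparejar: an empty glass jar like those in the rack but standing apart from it on the shelf (bystander)
There are look-alikes about, which are no part of the job. Leave any purple look-alike of the jar_near alone.

How it is judged:
By the outcome, as a careful person would: the job done as asked, in the order asked, and still so for the second after the job is handed in, with the robot touching nothing.
It also fails if it takes over 64 s, if anything falls off the work surface, if the arm or the gripper's body presses on something with over 40 N, if the wrist force passes 120 N, or if a joint passes its speed limit or range.

## Working session

There is one attempt and no reset: what is moved stays moved. The work goes in short steps, Python scripts to look and compute and a tool call to move; the robot and the scene stay as the last step left them, time stands still between calls to the robot, and variables do not carry over. Pictures are saved under pics/ and viewed, at most 10 in all, crops included, and the job is handed in when it is done.

Besides the shell and the picture viewer there is one more tool, called after ">>>" as name(argument=value, ...) on one line, values as JSON. apply_moves: Moves the arm, as the interface text tells. Its arguments: {"type":"object","properties":{"rows":{"type":"array","items":{"type":"number","minimum":-1,"maximum":1}},"force":{"type":"number"}},"required":["rows"]}

```bash
mkdir -p pics
python3 - <<'E'
from rig import readout,camera,camera_params,arm
import cv2,numpy as np
s=readout.read_state();print(s, arm.hold_point_z)
for n in("top","side"):
    cv2.imwrite(f"pics/{n}0.png",camera(n));p=camera_params(n);print(n,np.round(p["camera_matrix"],1).tolist(),np.round(p["camera_from_world"],4).tolist())
E
```

```text
{'t': 0.0, 'joint_positions': array([ 1.30499734e+00,  1.26386335e-01, -4.06267862e-02,  1.40539052e+00,
       -4.20462017e-06,  1.57081733e+00]), 'dq': array([ 0.00095258,  0.00031019, -0.00044288, -0.00028159, -0.00181529,
        0.00077647]), 'joint_efforts': array([ 2.91699562e-04, -4.35918760e+01,  3.52921093e+01,  1.71854405e-02,
        1.13707672e-04,  6.08992856e-08]), 'eef_pos': array([0.13778829, 0.50612177, 0.20201658]), 'tcp_rot': array([ 1.32518988e-01,  9.91180141e-01, -7.96849122e-04, -1.04399239e-04]), 'ft_force': array([-0.07993594,  0.39839688, -0.64049205]), 'ft_torque': array([-0.00694336,  0.02965441,  0.02499779]), 'grasp_force': 0.0, 'gripper_width': 0.08502792186112137} 0.0187
top [[433.8, 0.0, 321.7], [0.0, 433.8, 241.5], [0.0, 0.0, 1.0]] [[-0.0196, -0.9997, -0.0117, 0.0083], [-0.9898, 0.0211, -0.141, 0.5984], [0.1412, 0.0088, -0.9899, 1.3121], [0.0, 0.0, 0.0, 1.0]]
side [[492.6, 0.0, 317.9], [0.0, 492.6, 236.1], [0.0, 0.0, 1.0]] [[0.8752, -0.4837, -0.0012, -0.5198], [-0.3765, -0.6797, -0.6295, 0.3054], [0.3037, 0.5514, -0.777, 1.0279], [0.0, 0.0, 0.0, 1.0]]
```

View pics/top0.png

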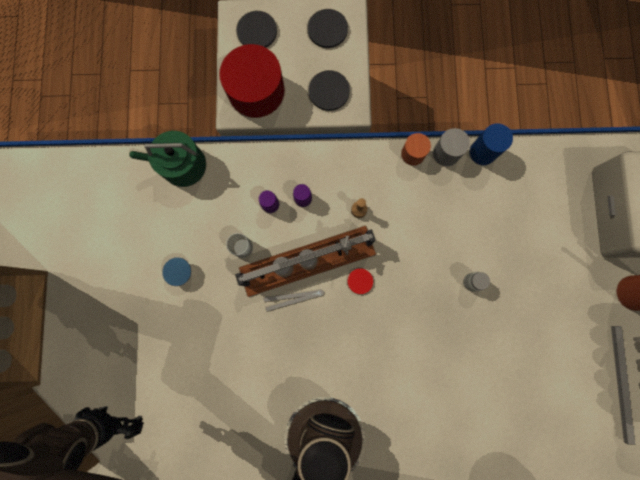

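View pics/side0.png

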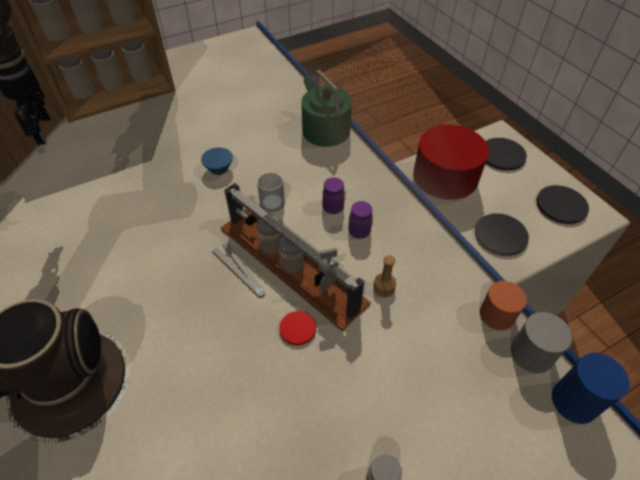

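The pictures show the rack in the top view from about (242,280) to (372,240). The collar is near (347,243) and the jars near (283,268) and (307,256). In the side view the collar is near (327,265). The possible confusions are the purple jars at (269,201) and (302,195) and the sparejar at (478,281). I'll check the choice in one close crop.

Run:
```python
import cv2,numpy as np
a=cv2.imread("pics/top0.png")[215:305,225:385];b=cv2.imread("pics/side0.png")[175:335,205:385]
a=cv2.resize(a,None,fx=5,fy=5,interpolation=3)
cv2.imwrite("pics/c_top.png",cv2.convertScaleAbs(a,alpha=1.5))
b=cv2.resize(b,None,fx=3.75,fy=3.75,interpolation=3)
cv2.imwrite("pics/c_side.png",cv2.convertScaleAbs(b,alpha=1.5))
```

```text
(no output)
```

View pics/c_top.png

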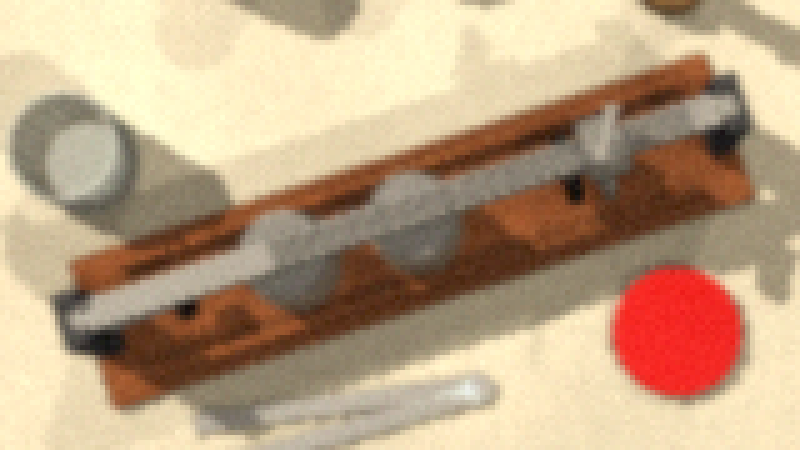

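View pics/c_side.png

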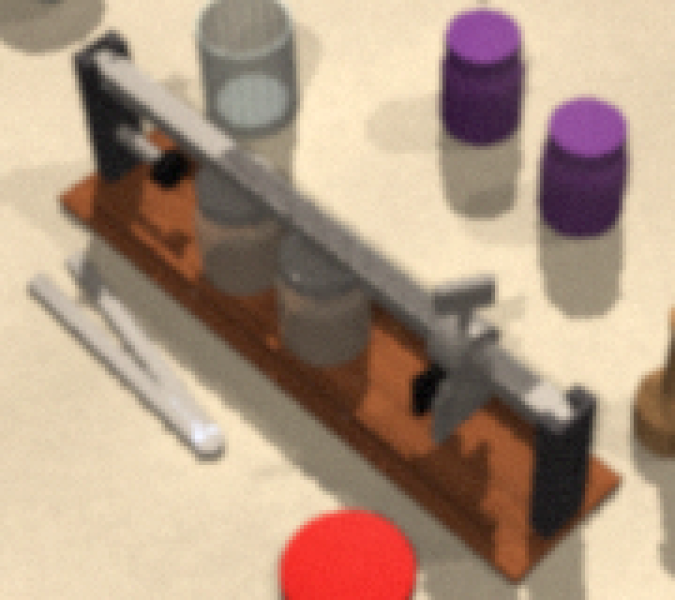

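The crops show the collar's wing at top crop (605,130) and side crop (464,295). The collar, paddle and black buffer hang from the rail there. The two grey jars stand at top crop (290,258) and (418,222). The end stop is at (186,305), the tongs and red lid lie in front of the rack, and the cup is at the left. The jars in the rack are the targets, and the purple ones are the decoys.

```bash
cat > h.py <<'E'
from rig import readout,camera,camera_params,arm
import cv2,numpy as np
def ray(n,uv,P=None):
    p=P or camera_params(n);K=np.array(p["camera_matrix"]);T=np.array(p["camera_from_world"])
    R=T[:3,:3];o=-R.T@T[:3,3];d=R.T@np.linalg.solve(K,[uv[0],uv[1],1]);return o,d/np.linalg.norm(d)
def plane(n,uv,z,P=None):
    o,d=ray(n,uv,P);return o+d*(z-o[2])/d[2]
def tri(r1,r2):
    A=np.zeros((3,3));b=np.zeros(3)
    for o,d in(r1,r2):
        M=np.eye(3)-np.outer(d,d);A+=M;b+=M@o
    return np.linalg.solve(A,b)
def proj(n,X,P=None):
    p=P or camera_params(n);T=np.array(p["camera_from_world"]);c=T[:3,:3]@X+T[:3,3];v=np.array(p["camera_matrix"])@c;return v[:2]/v[2]
E
python3 - <<'E'
from h import *
np.set_printoptions(precision=4,suppress=True)
t=lambda x,y:(225+x/5,215+y/5); s=lambda x,y:(205+x/3.75,175+y/3.75)
C=[plane("top",t(*q),.022) for q in((72,258),(708,55),(752,197),(120,408))]
print("corners",C,np.mean(C,0))
print("dims",[np.linalg.norm(C[i]-C[(i+1)%4]) for i in range(4)])
A=plane("top",t(85,318),.1215);B=plane("top",t(735,103),.1215);print("rail top",A,B,np.linalg.norm(A-B),np.arctan2(*(A-B)[[1,0]]))
A=plane("side",s(105,60),.1215);B=plane("side",s(560,405),.1215);print("rail side",A,B,np.linalg.norm(A-B),np.arctan2(*(A-B)[[1,0]]))
w=tri(ray("top",t(605,130)),ray("side",s(464,290)));print("wing",w)
print("wing pl",plane("top",t(605,132),.17),plane("side",s(464,285),.17))
for q in((290,258),(418,222)):print("jar",plane("top",t(*q),.06))
for n in("top",):print(plane(n,(187.5*1,215+250/5),.085))
T=camera_params("wrist");print(np.round(T["camera_from_world"],3).tolist(),np.round(T["camera_matrix"],1).tolist())
E
```

```text
corners [array([0.527 , 0.2571, 0.022 ]), array([ 0.6482, -0.1477,  0.022 ]), array([ 0.5567, -0.1723,  0.022 ]), array([0.4326, 0.2264, 0.022 ])] [0.5411 0.0409 0.022 ]
dims [np.float64(0.42249272837118906), np.float64(0.09470009254780175), np.float64(0.4175313617382873), np.float64(0.09929035184032213)]
rail top [0.4831 0.2293 0.1215] [ 0.6016 -0.1529  0.1215] 0.40014688645993296 1.8713062804902088
rail side [0.4841 0.2313 0.1215] [ 0.603  -0.1427  0.1215] 0.3924620809513454 1.8786291418599494
wing [ 0.5804 -0.0738  0.1637]
wing pl [ 0.5791 -0.0737  0.17  ] [ 0.5788 -0.0747  0.17  ]
jar [0.5209 0.1158 0.06  ]
jar [0.5414 0.0371 0.06  ]
[0.5295 0.4011 0.085 ]
[[0.262, 0.965, -0.002, -0.524], [0.916, -0.248, 0.316, -0.041], [0.304, -0.084, -0.949, 0.381], [0.0, 0.0, 0.0, 1.0]] [[421.6, 0.0, 319.8], [0.0, 421.6, 238.6], [0.0, 0.0, 1.0]]
```

>>> apply_moves(rows=[-0.96, -0.74, -0.16, 0, 0, 0, 1, -0.96, -0.74, -0.16, 0, 0, 0, 1, -0.96, -0.74, -0.16, 0, 0, 0, 1, -0.96, -0.74, -0.16, 0, 0, 0, 1, -0.96, -0.74, -0.16, 0, 0, 0, 1, -0.96, -0.74, -0.16, 0, 0, 0, 1, -0.96, -0.74, -0.16, 0, 0, 0, 1, -0.96, -0.74, -0.16, 0, 0, 0, 1, -0.96, -0.74, -0.16, 0, 0, 0, 1, -0.96, -0.74, -0.16, 0, 0, 0, 1, -0.96, -0.74, -0.16, 0, 0, 0, 1], force=30)

```text
t: 1.02
eef_pos: [0.3583, 0.2153, 0.2507]
tcp_rot: [0.135, 0.991, 0.0, -0.0]
ft_force: [-0.4, 1.0, -0.1]
gripper_width: 0.0854
grasp_force: 0.0
```

>>> apply_moves(rows=[-0.96, -0.74, 0, 0, 0, 0, 0, -0.96, -0.74, 0, 0, 0, 0, 0, -0.96, -0.74, 0, 0, 0, 0, 0, -0.96, -0.74, 0, 0, 0, 0, 0, -0.96, -0.74, 0, 0, 0, 0, 0, -0.96, -0.74, 0, 0, 0, 0, 0, -0.96, -0.74, 0, 0, 0, 0, 0, -0.96, -0.74, 0, 0, 0, 0, 0, -0.96, -0.74, 0, 0, 0, 0, 0, -0.96, -0.74, 0, 0, 0, 0, 0, -0.96, -0.74, 0, 0, 0, 0, 0])

```text
t: 1.93
eef_pos: [0.5775, -0.0728, 0.2491]
tcp_rot: [0.133, 0.991, 0.0, -0.001]
ft_force: [-0.8, 0.9, -0.2]
gripper_width: 0.0426
grasp_force: 0.0
```

Run:
```python
from h import *
s=readout.read_state();print(s["t"],s["joint_positions"].round(3),s["eef_pos"].round(4),s["tcp_rot"].round(4),s["ft_force"].round(2))
im=camera("wrist");cv2.imwrite("pics/w1.png",im);print(proj("wrist",np.array([.579,-.074,.17])))
```

```text
1.9333 [-0.126  0.246  0.208  1.535  0.     0.141] [ 0.5775 -0.0728  0.2491] [ 1.327e-01  9.912e-01  2.000e-04 -1.400e-03] [-0.81  0.95 -0.19]
[317.45400955 239.99523905]
```

View pics/w1.png

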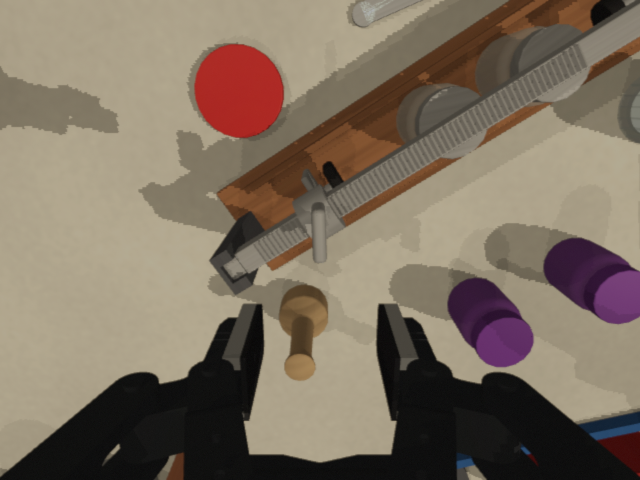

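The wrist picture shows the winged plate's top from about (318,205) to (320,260). The paddle and buffer are at (330,175), the rail's end post at (235,260), and the pusher at (300,330), clear of the fingers.

Run:
```python
from h import *
P=camera_params("wrist");im=cv2.imread("pics/w1.png")
g=im[190:280,280:370].astype(int).sum(2)/3
b=im[190:280,280:370].astype(int);sat=b.max(2)-b.min(2)
for th in(120,130,140,150):
    m=((g>th)&(sat<18)).astype(np.uint8);n,l,st,c=cv2.connectedComponentsWithStats(m)
    i=l[32:66,36:43];k=np.bincount(i[i>0]).argmax() if (i>0).any() else 0
    cn,_=cv2.findContours((l==k).astype(np.uint8),0,1);r=cv2.minAreaRect(max(cn,key=cv2.contourArea));print(th,st[k],r)
cv2.imwrite("pics/w1c.png",cv2.resize(im[140:290,230:400],None,fx=4,fy=4,interpolation=3))
def L(u,v,z):return plane("wrist",(u,v),z,P).round(4)
print(L(318,205,.17),L(320,262,.17))
```

```text
120 [   0    0   90   90 8100] ((44.5, 44.5), (89.0, 89.0), 90.0)
130 [   0    0   90   90 8100] ((44.5, 44.5), (89.0, 89.0), 90.0)
140 [   0    0   90   90 8100] ((44.5, 44.5), (89.0, 89.0), 90.0)
150 [   0    0   90   90 8100] ((44.5, 44.5), (89.0, 89.0), 90.0)
[ 0.5573 -0.0677  0.17  ] [ 0.5938 -0.0763  0.17  ]
```

View pics/w1c.png

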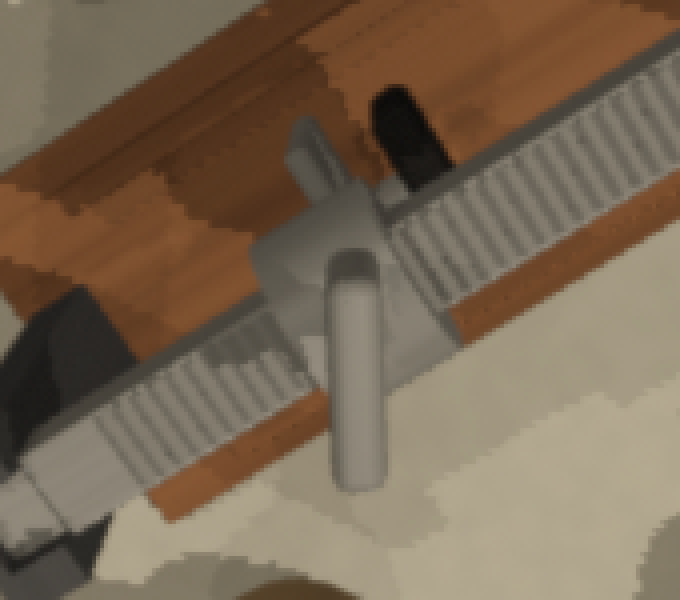

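Run:
```python
from h import *
P=camera_params("wrist")
c=lambda x,y,z:plane("wrist",(230+x/4,140+y/4),z,P)
a=c(355,283,.17);b=c(359,490,.17);print(a,b,(a+b)/2,np.linalg.norm(a-b),np.arctan2(*(b-a)[[1,0]]))
a=c(30,445,.1215);b=c(680,45,.1215);print(np.arctan2(*(b-a)[[1,0]])-np.pi/2)
a=c(170,485,.1215);b=c(680,170,.1215);print(np.arctan2(*(b-a)[[1,0]])-np.pi/2)
# rail top edges in full image on long baseline: look at profile at columns 400,500,560
im=cv2.imread("pics/w1.png")
g=cv2.cvtColor(im,cv2.COLOR_BGR2GRAY)
T=np.array(P["camera_from_world"]);print("cam",-T[:3,:3].T@T[:3,3])
# bright wing in top 283-490: lengthwise
s=readout.read_state();q=s["tcp_rot"]
from scipy.spatial.transform import Rotation as R
print(R.from_quat(q).as_matrix().round(4),s["eef_pos"])
```

```text
[ 0.56090767 -0.06824119  0.17      ] [ 0.59404899 -0.07657815  0.17      ] [ 0.57747833 -0.07240967  0.17      ] 0.03417385323445235 -0.24644447463052316
0.29727706554632927
0.3099149245044728
cam [ 0.49825993 -0.05064124  0.42167783]
[[-9.651e-01  2.619e-01 -2.100e-03]
 [ 2.619e-01  9.651e-01  8.000e-04]
 [ 2.300e-03  2.000e-04 -1.000e+00]] [ 0.57693713 -0.07200496  0.24976037]
```

>>> apply_moves(rows=[-0.004, 0, 0.2, 0, 0, 0.003, 0, -0.004, 0, 0.2, 0, 0, 0.003, 0, -0.004, 0, 0.3, 0, 0, 0.003, 0, -0.004, 0, 0.34, 0, 0, 0.003, 0, -0.004, 0, 0.367, 0, 0, 0.003, 0, -0.004, 0, 0.367, 0, 0, 0.003, 0, -0.004, 0, 0.367, 0, 0, 0.003, 0, -0.004, 0, 0.367, 0, 0, 0.003, 0])

```text
t: 2.65
eef_pos: [0.5788, -0.0728, 0.1424]
tcp_rot: [0.141, 0.99, 0.0, 0.001]
ft_force: [1.1, -1.1, 0.5]
gripper_width: 0.0427
grasp_force: 0.0
```

Run:
```python
from h import *
s=readout.read_state();print(s["t"],s["eef_pos"].round(4),s["ft_force"].round(2),s["ft_torque"].round(3))
im=camera("wrist");cv2.imwrite("pics/w2.png",cv2.resize(im[120:480,160:480],None,fx=1.6,fy=1.6))
```

```text
2.65 [ 0.5788 -0.0728  0.1424] [ 1.12 -1.13  0.5 ] [ 0.061 -0.027  0.007]
```

View pics/w2.png

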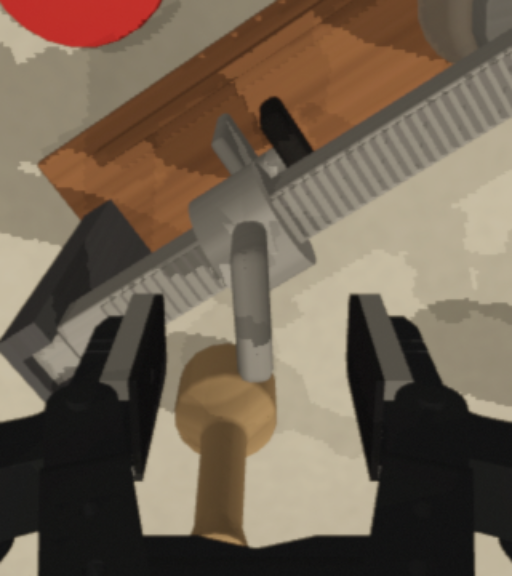

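The plate is centred between the pads, at crop x≈252 with the pads at 160 and 350. Its far end is at about (257,375). I'll check the position along the plate's length with that end point.

Run:
```python
from h import *
P=camera_params("wrist")
for y in(368,375,380): print(y,plane("wrist",(160+257/1.6,120+y/1.6),.17,P).round(4))
d=np.array([np.cos(-.29),np.sin(-.29),0])
for z,k in((.17,.018),(.17,-.018),(.146,-.018)):
    X=np.array([.578,-.0727,z])+k*d; q=proj("wrist",X,P);print((q-[160,120])*1.6)
print(readout.read_state()["eef_pos"])
```

```text
368 [ 0.591  -0.0762  0.17  ]
375 [ 0.5929 -0.0767  0.17  ]
380 [ 0.5943 -0.0771  0.17  ]
[255.36323419 383.93458662]
[256.36592637 251.11361398]
[256.24794523 214.60971504]
[ 0.57897178 -0.07304212  0.14240822]
```

>>> apply_moves(rows=[0.004, 0, 0, 0, 0, 0, 0, 0.004, 0, 0, 0, 0, 0, -0.5, 0.004, 0, 0, 0, 0, 0, -0.6, 0.004, 0, 0, 0, 0, 0, -1, 0.004, 0, 0, 0, 0, 0, -1, 0.004, 0, 0, 0, 0, 0, -1, 0.004, 0, 0, 0, 0, 0, -1, 0.004, 0, 0, 0, 0, 0, -1, 0.004, 0, 0, 0, 0, 0, -1], force=40)

```text
t: 3.45
eef_pos: [0.5772, -0.0733, 0.141]
tcp_rot: [0.142, 0.99, -0.0, 0.0]
ft_force: [-1.3, -1.6, 4.6]
gripper_width: 0.0054
grasp_force: 39.6
```

```bash
cat > st.py <<'E'
from h import *
from scipy.spatial.transform import Rotation as R
s=readout.read_state();M=R.from_quat(s["tcp_rot"]).as_matrix()
u=np.array([-np.sin(.302),np.cos(.302),0]);v=np.array([np.cos(.302),np.sin(.302),0])
c=s["eef_pos"]+M[:,2]*(-arm.hold_point_z)
print("t",s["t"],"eef",s["eef_pos"].round(4),"tooly ang",np.arctan2(M[1,1],M[0,1]).round(4),"F",s["ft_force"].round(2),"T",s["ft_torque"].round(3),"w",s["gripper_width"],s["grasp_force"])
print("rail pos",(s["eef_pos"]@u).round(4),"lat",(s["eef_pos"]@v).round(4),"Frail",(s["ft_force"]@u).round(2),"Flat",(s["ft_force"]@v).round(2))
print("tool axes",M.T.round(3).tolist(),"rail dir in tool",(M.T@u).round(4))
E
python3 st.py
```

```text
t 3.45 eef [ 0.5772 -0.0733  0.141 ] tooly ang 1.2861 F [-1.26 -1.57  4.59] T [-0.314  0.19   0.05 ] w 0.005440165727444516 39.59407635513344
rail pos -0.2417 lat 0.5293 Frail -1.12 Flat -1.67
tool axes [[-0.96, 0.281, -0.001], [0.281, 0.96, -0.0], [0.001, -0.0, -1.0]] rail dir in tool [ 5.536e-01  8.328e-01 -5.000e-04]
```

>>> apply_moves(rows=[0, 0, -0.0006, 0, 0, -0.01, -1, 0, 0, -0.0012, 0, 0, -0.02, -1, 0, 0, -0.0018, 0, 0, -0.03, -1, 0, 0, -0.0024, 0, 0, -0.04, -1, 0, 0, -0.003, 0, 0, -0.05, -1, 0, 0, -0.0036, 0, 0, -0.06, -1, 0, 0, -0.0042, 0, 0, -0.07, -1, 0, 0, -0.0048, 0, 0, -0.08, -1, 0, 0, -0.0054, 0, 0, -0.09, -1, 0, 0, -0.006, 0, 0, -0.1, -1, 0, 0, -0.006, 0, 0, -0.1, -1])

```text
t: 4.37
eef_pos: [0.5771, -0.0735, 0.1424]
tcp_rot: [-0.171, 0.985, -0.0, -0.0]
ft_force: [-0.2, -2.5, 2.3]
gripper_width: 0.0058
grasp_force: 39.1
```

```bash
python3 st.py
python3 - <<'E'
from h import *
im=camera("wrist");cv2.imwrite("pics/w3.png",cv2.resize(im[120:480,160:480],None,fx=1.6,fy=1.6))
E
```

```text
t 4.3667 eef [ 0.5771 -0.0735  0.1424] tooly ang 1.9154 F [-0.17 -2.52  2.28] T [-0.422  0.021 -0.17 ] w 0.005759952869242634 39.13679122924805
rail pos -0.2418 lat 0.5291 Frail -2.36 Flat -0.92
tool axes [[-0.941, -0.338, 0.0], [-0.338, 0.941, -0.001], [-0.0, -0.001, -1.0]] rail dir in tool [-4.260e-02  9.991e-01 -6.000e-04]
```

View pics/w3.png

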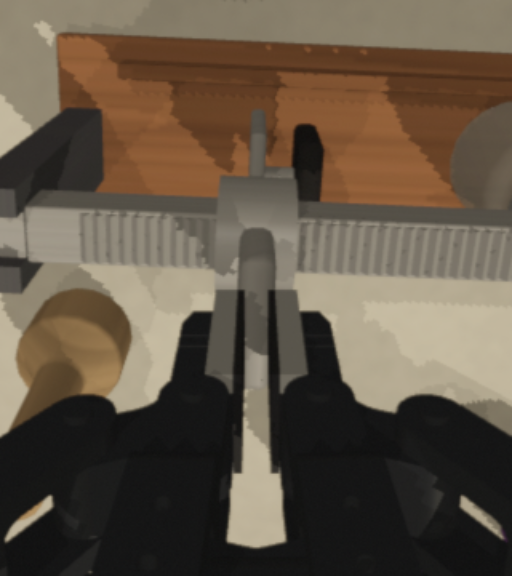

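The plate is gripped squarely, at crop (257,260–350), and it has turned with the tool. Before the collar comes free I'll relieve the side load along the rail.

>>> apply_moves(rows=[0.001, -0.002, 0, 0, 0, 0, -1, 0.001, -0.002, 0, 0, 0, 0, -1, 0.001, -0.002, 0, 0, 0, 0, -1])

```text
t: 4.67
eef_pos: [0.577, -0.0737, 0.1424]
tcp_rot: [-0.171, 0.985, 0.0, 0.0]
ft_force: [0.2, -0.2, 1.6]
gripper_width: 0.0052
grasp_force: 39.1
```

```bash
python3 st.py
```

```text
t 4.6667 eef [ 0.577  -0.0737  0.1424] tooly ang 1.9137 F [ 0.21 -0.22  1.63] T [-0.217 -0.058 -0.089] w 0.005204179103464323 39.104400873184204
rail pos -0.2419 lat 0.529 Frail -0.27 Flat 0.14
tool axes [[-0.942, -0.336, -0.0], [-0.336, 0.942, 0.0], [-0.0, 0.0, -1.0]] rail dir in tool [-4.090e-02  9.992e-01  3.000e-04]
```

>>> apply_moves(rows=[0, 0, -0.0006, 0, 0, -0.01, -1, 0, 0, -0.0012, 0, 0, -0.02, -1, 0, 0, -0.0018, 0, 0, -0.03, -1, 0, 0, -0.0024, 0, 0, -0.04, -1, 0, 0, -0.003, 0, 0, -0.05, -1, 0, 0, -0.0036, 0, 0, -0.06, -1, 0, 0, -0.0036, 0, 0, -0.06, -1])

```text
t: 5.25
eef_pos: [0.5772, -0.074, 0.1435]
tcp_rot: [-0.353, 0.936, -0.0, 0.0]
ft_force: [0.4, -2.1, 1.0]
gripper_width: 0.0054
grasp_force: 39.1
```

```bash
python3 st.py
```

```text
t 5.25 eef [ 0.5772 -0.074   0.1435] tooly ang 2.2924 F [ 0.42 -2.08  1.  ] T [-0.371 -0.218 -0.07 ] w 0.005368580589998752 39.106494784355164
rail pos -0.2423 lat 0.529 Frail -2.11 Flat -0.21
tool axes [[-0.751, -0.661, 0.0], [-0.661, 0.751, -0.0], [0.0, -0.0, -1.0]] rail dir in tool [-4.074e-01  9.133e-01 -4.000e-04]
```

>>> apply_moves(rows=[0.0005, -0.0012, 0, 0, 0, 0, -1, 0.0005, -0.0015, -0.0006, 0, 0, -0.01, -1, 0.0005, -0.0015, -0.0012, 0, 0, -0.02, -1, 0.0005, -0.0018, -0.0018, 0, 0, -0.03, -1, 0.0005, -0.0018, -0.0024, 0, 0, -0.04, -1, 0.0005, -0.002, -0.003, 0, 0, -0.05, -1, 0.0005, -0.002, -0.0036, 0, 0, -0.06, -1, 0.0005, -0.002, -0.0042, 0, 0, -0.067, -1, 0.0005, -0.002, -0.0042, 0, 0, -0.072, -1, 0.0005, -0.002, -0.0042, 0, 0, -0.074, -1, 0.0005, -0.002, -0.0042, 0, 0, -0.074, -1])

```text
t: 6.17
eef_pos: [0.5775, -0.0744, 0.1448]
tcp_rot: [-0.558, 0.83, -0.0, 0.0]
ft_force: [1.5, -1.5, 0.9]
gripper_width: 0.0054
grasp_force: 39.2
```

```bash
python3 st.py
```

```text
t 6.1667 eef [ 0.5775 -0.0744  0.1448] tooly ang 2.7551 F [ 1.46 -1.48  0.92] T [-0.295 -0.426 -0.121] w 0.005446111208379397 39.23650145530701
rail pos -0.2428 lat 0.5293 Frail -1.85 Flat 0.96
tool axes [[-0.377, -0.926, -0.0], [-0.926, 0.377, -0.0], [0.0, 0.0, -1.0]] rail dir in tool [-7.722e-01  6.354e-01 -1.000e-04]
```

>>> apply_moves(rows=[0, 0, 0, 0, 0, -0.005, -1, 0, 0, 0, 0, 0, -0.01, -1, 0, 0, 0, 0, 0, -0.01, -1])

```text
t: 6.42
eef_pos: [0.5775, -0.0744, 0.1448]
tcp_rot: [-0.584, 0.812, -0.0, 0.0]
ft_force: [1.8, -0.1, 0.2]
gripper_width: 0.0052
grasp_force: 39.4
```

```bash
python3 st.py
```

```text
t 6.4167 eef [ 0.5775 -0.0744  0.1448] tooly ang 2.8183 F [ 1.84 -0.07  0.23] T [-0.301 -0.446 -0.22 ] w 0.005214551534728918 39.385396242141724
rail pos -0.2428 lat 0.5292 Frail -0.61 Flat 1.73
tool axes [[-0.318, -0.948, -0.0], [-0.948, 0.318, -0.0], [0.0, 0.0, -1.0]] rail dir in tool [-8.108e-01  5.854e-01 -1.000e-04]
```

>>> apply_moves(rows=[-0.0006, -0.0008, 0, 0, 0, 0.006, -1, -0.008, 0.0045, 0, 0, 0, 0.006, -1, -0.0216, 0.0143, 0, 0, 0, 0.006, -1, -0.0352, 0.024, 0, 0, 0, 0.006, -1, -0.0487, 0.0338, 0, 0, 0, 0.006, -1, -0.0622, 0.0435, 0, 0, 0, 0.006, -1, -0.0757, 0.0533, 0, 0, 0, 0.006, -1, -0.0892, 0.0631, 0, 0, 0, 0.006, -1, -0.1027, 0.0728, 0, 0, 0, 0.006, -1, -0.1162, 0.0826, 0, 0, 0, 0.006, -1, -0.1297, 0.0923, 0, 0, 0, 0.006, -1, -0.1297, 0.0923, 0, 0, 0, 0.006, -1])

```text
t: 7.42
eef_pos: [0.563, -0.0274, 0.1448]
tcp_rot: [-0.569, 0.822, 0.001, 0.0]
ft_force: [2.5, 0.9, -0.4]
gripper_width: 0.0054
grasp_force: 39.2
```

```bash
python3 st.py
python3 - <<'E'
from h import *
u=np.array([-np.sin(.302),np.cos(.302),0])
im=camera("top");cv2.imwrite("pics/t2.png",im)
e=plane("top",(225+190/5,215+305/5),.05);print("stop",e@u)
for q in((290,258),(418,222)):
  print("jar",plane("top",(225+q[0]/5,215+q[1]/5),.09)@u)
E
```

```text
t 7.4167 eef [ 0.563  -0.0274  0.1448] tooly ang 2.7826 F [ 2.51  0.91 -0.4 ] T [ 0.297 -0.346 -0.164] w 0.00538522284162953 39.17442977428436
rail pos -0.1936 lat 0.5293 Frail 0.12 Flat 2.67
tool axes [[-0.351, -0.936, -0.001], [-0.936, 0.351, 0.001], [-0.0, 0.001, -1.0]] rail dir in tool [-0.7894  0.6139  0.0012]
stop 0.023492928370639037
jar -0.046490969184493795
jar -0.125873042832522
```

>>> apply_moves(rows=[-0.0066, 0.0051, 0, 0, 0, 0, -1, -0.0132, 0.0102, 0, 0, 0, 0, -1, -0.0198, 0.0153, 0, 0, 0, 0, -1, -0.0268, 0.0199, 0, 0, 0, 0, -1, -0.0334, 0.025, 0, 0, 0, 0, -1, -0.04, 0.0301, 0, 0, 0, 0, -1, -0.0468, 0.0348, 0, 0, 0, 0, -1, -0.0534, 0.0399, 0, 0, 0, 0, -1, -0.06, 0.045, 0, 0, 0, 0, -1, -0.0668, 0.0497, 0, 0, 0, 0, -1, -0.0734, 0.0548, 0, 0, 0, 0, -1, -0.08, 0.0601, 0, 0, 0, 0, -1])

```text
t: 8.47
eef_pos: [0.5547, 0.0003, 0.1448]
tcp_rot: [-0.569, 0.822, -0.0, -0.0]
ft_force: [1.4, -2.2, 0.8]
gripper_width: 0.0052
grasp_force: 39.5
```

```bash
python3 st.py
```

```text
t 8.4667 eef [5.547e-01 3.000e-04 1.448e-01] tooly ang 2.7815 F [ 1.36 -2.22  0.79] T [-0.62  -0.275 -0.131] w 0.005228481667189651 39.499080777168274
rail pos -0.1647 lat 0.5297 Frail -2.53 Flat 0.64
tool axes [[-0.352, -0.936, 0.0], [-0.936, 0.352, 0.0], [-0.0, -0.0, -1.0]] rail dir in tool [-7.887e-01  6.148e-01 -1.000e-04]
```

>>> apply_moves(rows=[-0.0053, 0.0041, 0, 0, 0, 0, -1, -0.0105, 0.0082, 0, 0, 0, 0, -1, -0.0158, 0.0123, 0, 0, 0, 0, -1, -0.021, 0.0164, 0, 0, 0, 0, -1, -0.0263, 0.0205, 0, 0, 0, 0, -1, -0.0316, 0.0246, 0, 0, 0, 0, -1, -0.0368, 0.0287, 0, 0, 0, 0, -1, -0.0421, 0.0328, 0, 0, 0, 0, -1, -0.0473, 0.0369, 0, 0, 0, 0, -1, -0.0526, 0.041, 0, 0, 0, 0, -1, -0.0579, 0.0451, 0, 0, 0, 0, -1, -0.0631, 0.0492, 0, 0, 0, 0, -1])

```text
t: 9.47
eef_pos: [0.5477, 0.0232, 0.1448]
tcp_rot: [-0.569, 0.822, -0.0, -0.0]
ft_force: [0.7, -4.0, -0.3]
gripper_width: 0.0052
grasp_force: 39.4
```

```bash
python3 st.py
```

```text
t 9.4667 eef [0.5477 0.0232 0.1448] tooly ang 2.7815 F [ 0.68 -3.98 -0.3 ] T [-0.825 -0.166 -0.145] w 0.005220750015187964 39.44149732589722
rail pos -0.1407 lat 0.5298 Frail -4.0 Flat -0.54
tool axes [[-0.352, -0.936, 0.0], [-0.936, 0.352, -0.0], [-0.0, -0.0, -1.0]] rail dir in tool [-0.7887  0.6147 -0.    ]
```

>>> apply_moves(rows=[-0.0026, 0.0021, 0, 0, 0, 0, -1, -0.0053, 0.0041, 0, 0, 0, 0, -1, -0.0079, 0.0062, 0, 0, 0, 0, -1, -0.0105, 0.0082, 0, 0, 0, 0, -1, -0.0132, 0.0103, 0, 0, 0, 0, -1, -0.0158, 0.0123, 0, 0, 0, 0, -1, -0.0184, 0.0144, 0, 0, 0, 0, -1, -0.021, 0.0164, 0, 0, 0, 0, -1])

```text
t: 10.13
eef_pos: [0.5453, 0.0308, 0.1448]
tcp_rot: [-0.569, 0.822, -0.0, 0.0]
ft_force: [0.9, -3.5, 0.2]
gripper_width: 0.005
grasp_force: 39.4
```

```bash
python3 st.py
```

```text
t 10.1333 eef [0.5453 0.0308 0.1448] tooly ang 2.7816 F [ 0.9  -3.49  0.24] T [-0.85  -0.194 -0.207] w 0.005029254063688137 39.38149452209473
rail pos -0.1328 lat 0.5298 Frail -3.6 Flat -0.18
tool axes [[-0.352, -0.936, -0.0], [-0.936, 0.352, -0.0], [0.0, 0.0, -1.0]] rail dir in tool [-0.7887  0.6147 -0.    ]
```

Not at the stop yet. I'll continue in 4 mm steps.

>>> apply_moves(rows=[-0.0026, 0.0021, 0, 0, 0, 0, -1, -0.0053, 0.0041, 0, 0, 0, 0, -1, -0.0079, 0.0062, 0, 0, 0, 0, -1, -0.0105, 0.0082, 0, 0, 0, 0, -1])

```text
t: 10.47
eef_pos: [0.5442, 0.0346, 0.1448]
tcp_rot: [-0.569, 0.822, 0.0, 0.0]
ft_force: [0.7, -3.0, 1.1]
gripper_width: 0.0054
grasp_force: 39.3
```

>>> apply_moves(rows=[-0.0026, 0.0021, 0, 0, 0, 0, -1, -0.0053, 0.0041, 0, 0, 0, 0, -1])

```text
t: 10.63
eef_pos: [0.5435, 0.0365, 0.1448]
tcp_rot: [-0.569, 0.822, 0.0, 0.0]
ft_force: [0.7, -3.8, 0.2]
gripper_width: 0.0053
grasp_force: 39.3
```

```bash
python3 st.py
```

```text
t 10.6333 eef [0.5435 0.0365 0.1448] tooly ang 2.7815 F [ 0.73 -3.76  0.22] T [-0.81  -0.242 -0.165] w 0.005333042704531897 39.33714687824249
rail pos -0.1268 lat 0.5298 Frail -3.81 Flat -0.42
tool axes [[-0.352, -0.936, -0.0], [-0.936, 0.352, 0.0], [-0.0, 0.0, -1.0]] rail dir in tool [-0.7887  0.6147  0.    ]
```

>>> apply_moves(rows=[-0.0026, 0.0021, 0, 0, 0, 0, -1, -0.0053, 0.0041, 0, 0, 0, 0, -1])

```text
t: 10.8
eef_pos: [0.5429, 0.0384, 0.1448]
tcp_rot: [-0.569, 0.822, 0.0, -0.0]
ft_force: [1.6, -3.3, 0.4]
gripper_width: 0.0054
grasp_force: 39.3
```

>>> apply_moves(rows=[-0.0026, 0.0021, 0, 0, 0, 0, -1, -0.0053, 0.0041, 0, 0, 0, 0, -1])

```text
t: 10.97
eef_pos: [0.5424, 0.0403, 0.1448]
tcp_rot: [-0.569, 0.822, -0.0, 0.0]
ft_force: [1.2, -4.1, 0.4]
gripper_width: 0.0051
grasp_force: 39.3
```

```bash
python3 st.py
```

```text
t 10.9667 eef [0.5424 0.0403 0.1448] tooly ang 2.7815 F [ 1.21 -4.12  0.36] T [-0.809 -0.221 -0.175] w 0.005123387203351218 39.321463108062744
rail pos -0.1228 lat 0.5298 Frail -4.3 Flat -0.08
tool axes [[-0.352, -0.936, 0.0], [-0.936, 0.352, -0.0], [0.0, -0.0, -1.0]] rail dir in tool [-0.7887  0.6147 -0.    ]
```

>>> apply_moves(rows=[-0.0026, 0.0021, 0, 0, 0, 0, -1, -0.0053, 0.0041, 0, 0, 0, 0, -1])

```text
t: 11.13
eef_pos: [0.5418, 0.0422, 0.1448]
tcp_rot: [-0.569, 0.822, -0.0, -0.0]
ft_force: [1.1, -4.3, 0.9]
gripper_width: 0.0054
grasp_force: 39.3
```

```bash
python3 st.py|sed -n 2p
```

```text
rail pos -0.1209 lat 0.5298 Frail -4.46 Flat -0.23
```

>>> apply_moves(rows=[-0.0026, 0.0021, 0, 0, 0, 0, -1, -0.0053, 0.0041, 0, 0, 0, 0, -1])

```text
t: 11.3
eef_pos: [0.5414, 0.0437, 0.1449]
tcp_rot: [-0.569, 0.822, -0.001, -0.0]
ft_force: [1.9, -6.7, 0.3]
gripper_width: 0.0054
grasp_force: 39.2
```

```bash
python3 st.py|sed -n 2p
```

```text
rail pos -0.1193 lat 0.5299 Frail -6.97 Flat -0.22
```

The jars are now against the stop. The push is about 5 N, and the nearest notch gives about 5–6 N, against about 11–12 N for the next one. I'll tighten here.

>>> apply_moves(rows=[-0.0016, 0.0012, 0, 0, 0, 0, -1, -0.0018, 0.0013, 0.0006, 0, 0, 0.012, -1, -0.0019, 0.0015, 0.0013, 0, 0, 0.024, -1, -0.002, 0.0016, 0.002, 0, 0, 0.036, -1, -0.0022, 0.0017, 0.0027, 0, 0, 0.048, -1, -0.0024, 0.0018, 0.0033, 0, 0, 0.06, -1, -0.0026, 0.0019, 0.004, 0, 0, 0.072, -1, -0.0027, 0.002, 0.0046, 0, 0, 0.084, -1, -0.0028, 0.0022, 0.0053, 0, 0, 0.096, -1, -0.0029, 0.0023, 0.006, 0, 0, 0.108, -1, -0.003, 0.0024, 0.0066, 0, 0, 0.12, -1, -0.003, 0.0024, 0.0066, 0, 0, 0.12, -1])

```text
t: 12.3
eef_pos: [0.5408, 0.0446, 0.143]
tcp_rot: [-0.225, 0.974, -0.001, -0.0]
ft_force: [2.0, -6.4, 1.4]
gripper_width: 0.0054
grasp_force: 40.0
```

```bash
python3 st.py
```

```text
t 12.3 eef [0.5408 0.0446 0.143 ] tooly ang 2.0246 F [ 2.02 -6.44  1.36] T [-1.329 -0.117  0.098] w 0.00535222177357491 39.95195746421814
rail pos -0.1183 lat 0.5296 Frail -6.75 Flat 0.01
tool axes [[-0.899, -0.438, 0.001], [-0.438, 0.899, -0.001], [0.0, -0.001, -1.0]] rail dir in tool [-0.1512  0.9885 -0.0014]
```

>>> apply_moves(rows=[0, 0.0003, 0.0006, 0, 0, 0.012, -1, 0, 0.0005, 0.0012, 0, 0, 0.024, -1, 0, 0.0007, 0.0018, 0, 0, 0.036, -1, 0, 0.0009, 0.0024, 0, 0, 0.048, -1, -0.0001, 0.0011, 0.003, 0, 0, 0.06, -1, -0.0001, 0.0013, 0.0036, 0, 0, 0.072, -1, -0.0002, 0.0015, 0.0042, 0, 0, 0.084, -1, -0.0002, 0.0017, 0.0048, 0, 0, 0.096, -1, -0.0003, 0.0018, 0.0054, 0, 0, 0.108, -1, -0.0003, 0.002, 0.006, 0, 0, 0.12, -1, -0.0003, 0.002, 0.006, 0, 0, 0.124, -1, -0.0003, 0.002, 0.006, 0, 0, 0.124, -1])

```text
t: 13.3
eef_pos: [0.5406, 0.0455, 0.1411]
tcp_rot: [0.161, 0.987, -0.0, 0.0]
ft_force: [1.2, -5.1, 1.7]
gripper_width: 0.0053
grasp_force: 39.8
```

```bash
python3 st.py
```

```text
t 13.3 eef [0.5406 0.0455 0.1411] tooly ang 1.2477 F [ 1.16 -5.08  1.7 ] T [-1.101 -0.162  0.194] w 0.005274555747977747 39.843698143959045
rail pos -0.1174 lat 0.5297 Frail -5.19 Flat -0.41
tool axes [[-0.948, 0.317, -0.0], [0.317, 0.948, -0.001], [-0.0, -0.001, -1.0]] rail dir in tool [ 5.851e-01  8.109e-01 -8.000e-04]
```

>>> apply_moves(rows=[0, 0, 0, 0, 0, 0.006, -1, 0, 0, 0, 0, 0, 0.012, -1, 0, 0, 0, 0, 0, 0.012, -1])

```text
t: 13.55
eef_pos: [0.5406, 0.0456, 0.1411]
tcp_rot: [0.198, 0.98, -0.0, 0.0]
ft_force: [0.5, -4.9, 1.8]
gripper_width: 0.0055
grasp_force: 39.8
```

```bash
python3 st.py
```

```text
t 13.55 eef [0.5406 0.0456 0.1411] tooly ang 1.1722 F [ 0.48 -4.88  1.79] T [-1.074 -0.18   0.121] w 0.005460155159268828 39.783475399017334
rail pos -0.1173 lat 0.5297 Frail -4.81 Flat -1.0
tool axes [[-0.922, 0.388, -0.0], [0.388, 0.922, -0.001], [-0.0, -0.001, -1.0]] rail dir in tool [ 6.447e-01  7.644e-01 -6.000e-04]
```

>>> apply_moves(rows=[0, 0, 0, 0, 0, 0, -1, 0, 0, 0, 0, 0, 0, -1, 0, 0, 0, 0, 0, 0.008, -1, 0, 0, 0, 0, 0, 0.014, -1, 0, 0, 0, 0, 0, 0.014, -1], force=70)

```text
t: 13.97
eef_pos: [0.5409, 0.0467, 0.1417]
tcp_rot: [0.241, 0.971, 0.001, 0.0]
ft_force: [-0.7, 0.4, 4.7]
gripper_width: 0.0003
grasp_force: 2.8
```

```bash
python3 st.py
python3 - <<'E'
from h import *
im=camera("wrist");cv2.imwrite("pics/w4.png",cv2.resize(im[120:480,160:480],None,fx=1.6,fy=1.6))
E
```

```text
t 13.9667 eef [0.5409 0.0467 0.1417] tooly ang 1.0849 F [-0.7   0.44  4.74] T [ 0.166 -0.006  0.001] w 0.00029397295937769007 2.755999081018672
rail pos -0.1163 lat 0.5303 Frail 0.63 Flat -0.54
tool axes [[-0.884, 0.467, -0.0], [0.467, 0.884, 0.002], [0.001, 0.002, -1.0]] rail dir in tool [0.7088 0.7054 0.0014]
```

View pics/w4.png

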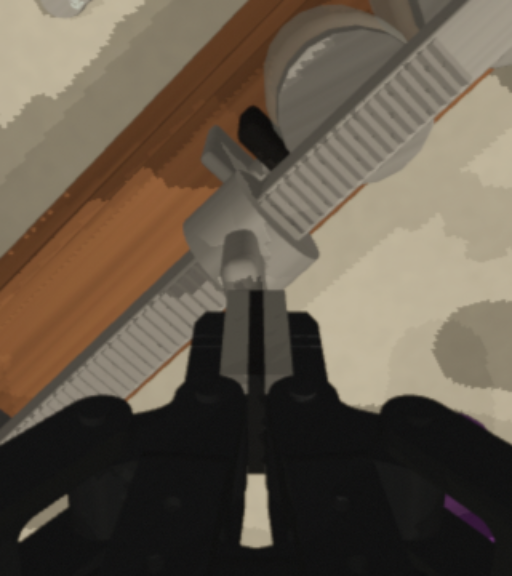

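The fingers shut to 0.3 mm, so the plate slipped out under the stronger grip and the twist. I'll open, lift straight up and look.

>>> apply_moves(rows=[0, 0, 0, 0, 0, 0, -0.5, 0, 0, 0, 0, 0, 0, 0, 0, 0, 0, 0, 0, 0, 0, 0, 0, 0, 0, 0, 0, 0], force=30)

```text
t: 14.35
eef_pos: [0.5401, 0.0459, 0.1405]
tcp_rot: [0.24, 0.971, -0.0, -0.001]
ft_force: [0.4, -0.3, -0.4]
gripper_width: 0.0428
grasp_force: 0.0
```

```bash
python3 st.py
```

```text
t 14.35 eef [0.5401 0.0459 0.1405] tooly ang 1.0857 F [ 0.37 -0.26 -0.44] T [-0.022  0.03   0.013] w 0.04284062281055 0.0
rail pos -0.1168 lat 0.5293 Frail -0.36 Flat 0.27
tool axes [[-0.885, 0.466, 0.001], [0.466, 0.885, -0.001], [-0.001, 0.0, -1.0]] rail dir in tool [7.083e-01 7.059e-01 6.000e-04]
```

>>> apply_moves(rows=[0, 0, -0.05, 0, 0, -0.015, 0, 0, 0, -0.12, 0, 0, -0.03, 0, 0, 0, -0.24, 0, 0, -0.03, 0, 0, 0, -0.36, 0, 0, -0.03, 0, 0, 0, -0.36, 0, 0, -0.03, 0, 0, 0, -0.36, 0, 0, -0.03, 0])

```text
t: 14.85
eef_pos: [0.5416, 0.0459, 0.2509]
tcp_rot: [0.148, 0.989, 0.0, 0.002]
ft_force: [-0.3, 0.6, 0.7]
gripper_width: 0.0428
grasp_force: 0.0
```

```bash
python3 st.py
python3 - <<'E'
from h import *
P=camera_params("wrist");im=camera("wrist")
q=proj("wrist",np.array([.541,.0455,.17]),P).astype(int);print(q,P["camera_from_world"].tolist() if hasattr(P["camera_from_world"],"tolist") else P["camera_from_world"])
cv2.imwrite("pics/w5full.png",im)
x,y=q-[70,60];c=im[y:y+140,x:x+140];print(x,y);cv2.imwrite("pics/w5.png",cv2.resize(c,None,fx=4,fy=4,interpolation=3))
E
```

```text
t 14.85 eef [0.5416 0.0459 0.2509] tooly ang 1.2738 F [-0.25  0.56  0.66] T [-0.013  0.025 -0.006] w 0.04276571446633952 0.0
rail pos -0.1173 lat 0.5308 Frail 0.61 Flat -0.07
tool axes [[-0.956, 0.293, -0.003], [0.293, 0.956, 0.001], [0.003, 0.0, -1.0]] rail dir in tool [ 5.638e-01  8.259e-01 -6.000e-04]
[318 234] [[0.29211417251443855, 0.9563826593694602, 0.001232507040465613, -0.20244797217751034], [0.9063686622611181, -0.2772489062038482, 0.31879286704655324, -0.5347070150778584], [0.3052296812028549, -0.09200680880331508, -0.9478236063986984, 0.2655705379384556], [0.0, 0.0, 0.0, 1.0]]
248 174
```

View pics/w5.png

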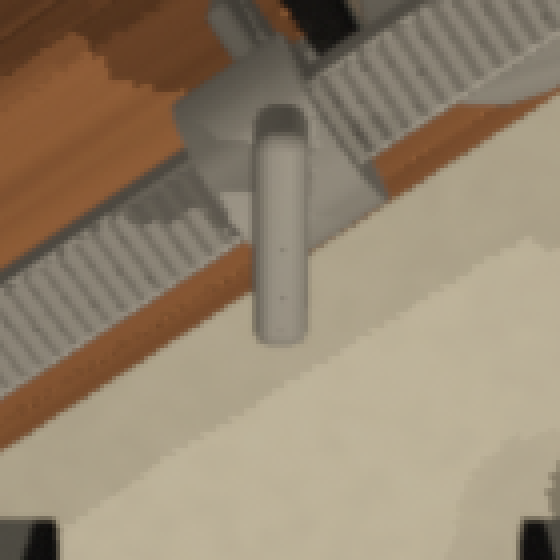

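The close-up shows the plate undamaged on the collar, with its top from crop (280,135) to (281,343). The buffer touches the jar. I'll compare its angle and place numerically with the first sight.

Run:
```python
from h import *
P=camera_params("wrist");im=cv2.imread("pics/w5full.png")
c=lambda x,y:plane("wrist",(248+x/4,174+y/4),.17,P)
a=c(280.5,135);b=c(281.5,343);m=(a+b)/2
u=np.array([-np.sin(.302),np.cos(.302),0])
print(a,b,m,np.arctan2(*(b-a)[[1,0]]),"rail",m@u,"first rail",np.array([.57748,-.07241,0])@u)
# sub-pixel: plate edges by gradient per row, both pictures
def edges(f,rows,x0,P0):
    g=cv2.GaussianBlur(cv2.cvtColor(cv2.imread(f),cv2.COLOR_BGR2GRAY),(0,0),.8).astype(float)
    for r in rows:
        print(f,r,np.round(g[r,x0-12:x0+13]).astype(int).tolist())
edges("pics/w5full.png",(214,222,230,238,246,254),318,P)
edges("pics/w1.png",(217,225,233,241,249,257),319,P)
```

```text
[0.52309507 0.05024884 0.17      ] [0.55576181 0.0403923  0.17      ] [0.53942844 0.04532057 0.17      ] -0.29304319362518244 rail -0.11717283184634383 first rail -0.24089302194278697
pics/w5full.png 214 [116, 116, 116, 113, 106, 101, 106, 118, 129, 137, 142, 145, 147, 149, 149, 145, 140, 133, 127, 128, 133, 135, 135, 135, 136]
pics/w5full.png 222 [136, 136, 135, 131, 121, 108, 108, 118, 129, 137, 143, 146, 147, 148, 148, 145, 140, 133, 126, 128, 133, 136, 137, 136, 136]
pics/w5full.png 230 [120, 135, 144, 143, 130, 114, 110, 118, 129, 137, 142, 145, 147, 148, 148, 145, 139, 132, 126, 127, 130, 131, 131, 130, 128]
pics/w5full.png 238 [97, 96, 96, 94, 92, 93, 104, 117, 128, 137, 142, 145, 146, 147, 147, 144, 139, 132, 130, 140, 154, 161, 163, 164, 164]
pics/w5full.png 246 [85, 86, 89, 94, 97, 98, 105, 117, 128, 137, 142, 145, 146, 146, 145, 143, 138, 132, 132, 147, 159, 163, 164, 165, 165]
pics/w5full.png 254 [164, 164, 164, 162, 151, 128, 113, 117, 128, 137, 142, 144, 145, 145, 145, 142, 137, 133, 136, 150, 160, 164, 164, 164, 164]
pics/w1.png 217 [109, 108, 107, 102, 95, 98, 108, 119, 128, 133, 136, 138, 140, 140, 138, 133, 126, 118, 116, 122, 126, 124, 124, 126, 128]
pics/w1.png 225 [135, 135, 134, 127, 112, 102, 106, 116, 125, 132, 135, 137, 139, 139, 138, 134, 128, 120, 114, 116, 121, 124, 126, 127, 127]
pics/w1.png 233 [112, 125, 134, 133, 121, 106, 103, 112, 122, 130, 135, 137, 139, 139, 139, 135, 130, 123, 116, 118, 121, 122, 121, 120, 118]
pics/w1.png 241 [90, 89, 87, 84, 82, 84, 94, 107, 119, 128, 134, 136, 138, 138, 138, 136, 131, 125, 122, 130, 142, 149, 151, 151, 151]
pics/w1.png 249 [91, 104, 118, 126, 127, 115, 104, 106, 115, 125, 131, 135, 137, 138, 138, 136, 132, 127, 122, 126, 138, 145, 147, 148, 148]
pics/w1.png 257 [142, 142, 142, 141, 137, 124, 107, 103, 111, 122, 130, 134, 136, 137, 137, 136, 133, 128, 124, 127, 140, 150, 153, 153, 152]
```

The wing's direction is now −0.297 rad, which matches the fully tight value of −0.298, and the collar stands 124 mm (31 notches) from its start. The gripper is clear, so I'll hand in.

```bash
python3 -c "
from rig import arm;print(arm.close_job())"
```

```text
the job is handed in; nothing more can be done
None
```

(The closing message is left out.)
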